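# Seat a curved row of vial stoppers with one run of the fingertips

### The job

The seven stoppers on the vials in the curved rack still stand proud. Start at the end of the row beside the bench timer and run your fingertips along the curve to the end beside the tape roll, pressing each stopper fully down as you go, without leaning hard on the rack. Pick nothing up, and leave everything else on the bench where it is.

Things in the scene. Friction and masses are not known exactly. Their poses are not given: they have to be found in the camera images.
- rack: curved white rack fixed to the bench: a flat arc 49 mm wide, holding seven glass vials in one curved row. Origin on the bench under the middle vial (stop4). Its x axis points to the inside of the curve: the row is an arc of radius 200 mm about the point (200, 0) mm of this frame, one vial every 9.6 degrees (33.5 mm apart). stop1 is at the -y end (24.7, -96.4) mm, stop7 at the +y end (24.7, 96.4) mm, z up. White deck top 39 mm above the bench, vial rims 52 mm above it.
- stop1_top (a point): tip of stopper 1 of 7 along the row (1 at the rack's -y end, 7 at its +y end). Grey round stopper, 30 mm across, with a flattish cone on top (flat tip 6 mm wide, cone sloping down 7.5 mm over 12 mm, then a 2 mm rim). The tip is 67.5 mm above the bench when fully raised and 61.5 mm when fully down
- stop2_top (a point): tip of stopper 2 of 7 along the row (1 at the rack's -y end, 7 at its +y end). Grey round stopper, 30 mm across, with a flattish cone on top (flat tip 6 mm wide, cone sloping down 7.5 mm over 12 mm, then a 2 mm rim). The tip is 67.5 mm above the bench when fully raised and 61.5 mm when fully down
- stop3_top (a point): tip of stopper 3 of 7 along the row (1 at the rack's -y end, 7 at its +y end). Grey round stopper, 30 mm across, with a flattish cone on top (flat tip 6 mm wide, cone sloping down 7.5 mm over 12 mm, then a 2 mm rim). The tip is 67.5 mm above the bench when fully raised and 61.5 mm when fully down
- stop4_top (a point): tip of stopper 4 of 7 along the row (1 at the rack's -y end, 7 at its +y end). Grey round stopper, 30 mm across, with a flattish cone on top (flat tip 6 mm wide, cone sloping down 7.5 mm over 12 mm, then a 2 mm rim). The tip is 67.5 mm above the bench when fully raised and 61.5 mm when fully down
- stop5_top (a point): tip of stopper 5 of 7 along the row (1 at the rack's -y end, 7 at its +y end). Grey round stopper, 30 mm across, with a flattish cone on top (flat tip 6 mm wide, cone sloping down 7.5 mm over 12 mm, then a 2 mm rim). The tip is 67.5 mm above the bench when fully raised and 61.5 mm when fully down
- stop6_top (a point): tip of stopper 6 of 7 along the row (1 at the rack's -y end, 7 at its +y end). Grey round stopper, 30 mm across, with a flattish cone on top (flat tip 6 mm wide, cone sloping down 7.5 mm over 12 mm, then a 2 mm rim). The tip is 67.5 mm above the bench when fully raised and 61.5 mm when fully down
- stop7_top (a point): tip of stopper 7 of 7 along the row (1 at the rack's -y end, 7 at its +y end). Grey round stopper, 30 mm across, with a flattish cone on top (flat tip 6 mm wide, cone sloping down 7.5 mm over 12 mm, then a 2 mm rim). The tip is 67.5 mm above the bench when fully raised and 61.5 mm when fully down
- stop1 (a joint): how far stopper 1 has been pushed down, m: 0 fully raised, 0.006 fully down (its rim sits on the glass). It starts at 0 to 0.0015, slides straight down against about 2 N of friction and stays where it is left
- stop2 (a joint): how far stopper 2 has been pushed down, m: 0 fully raised, 0.006 fully down (its rim sits on the glass). It starts at 0 to 0.0015, slides straight down against about 2 N of friction and stays where it is left
- stop3 (a joint): how far stopper 3 has been pushed down, m: 0 fully raised, 0.006 fully down (its rim sits on the glass). It starts at 0 to 0.0015, slides straight down against about 2 N of friction and stays where it is left
- stop4 (a joint): how far stopper 4 has been pushed down, m: 0 fully raised, 0.006 fully down (its rim sits on the glass). It starts at 0 to 0.0015, slides straight down against about 2 N of friction and stays where it is left
- stop5 (a joint): how far stopper 5 has been pushed down, m: 0 fully raised, 0.006 fully down (its rim sits on the glass). It starts at 0 to 0.0015, slides straight down against about 2 N of friction and stays where it is left
- stop6 (a joint): how far stopper 6 has been pushed down, m: 0 fully raised, 0.006 fully down (its rim sits on the glass). It starts at 0 to 0.0015, slides straight down against about 2 N of friction and stays where it is left
- stop7 (a joint): how far stopper 7 has been pushed down, m: 0 fully raised, 0.006 fully down (its rim sits on the glass). It starts at 0 to 0.0015, slides straight down against about 2 N of friction and stays where it is left
- timer: small white bench timer lying flat, 71 x 67 x 19 mm, loose, about 9 cm beyond one end of the row; that end is where to start. Origin: centre of its underside
- tape: roll of tan adhesive tape lying flat, 98 mm across, 25 mm high, loose, about 10 cm beyond the other end of the row. Origin: centre of its underside
- petri: petri dish with seeds, 96 mm across, 14 mm high, loose, inside the curve of the rack; origin under its centre; to be left alone. Behind the rack a shelf board overhangs the bench, right of y = 0.08 m: its front edge is at x = 0.575 m, its underside 444 mm above the bench; a gas tap juts out below it near (0.60, -0.27, 0.28) m: keep the wrist clear of both
- vial: loose capped glass vial, 27 mm across, 56 mm tall, standing on the robot's side of the rack; origin under its centre; to be left alone
There are look-alikes about, which are no part of the job. Of the things that look like the timer, take the one that is farthest to the robot's right at the start.

How it is judged:
On the way, in this order (a step that is already met when the one before it is completed fails the run):
1. the stopper at the timer's end is down first (((horizontal distance between timer and stop1_top below 0.14 m and value of joint stop1 above 0.004 m) or (horizontal distance between timer and stop7_top below 0.14 m and value of joint stop7 above 0.004 m))), for 0.1 s.
2. then the third stopper along is down (((horizontal distance between timer and stop1_top below 0.14 m and value of joint stop3 above 0.004 m) or (horizontal distance between timer and stop7_top below 0.14 m and value of joint stop5 above 0.004 m))), for 0.1 s.
3. then the fifth stopper along is down (((horizontal distance between timer and stop1_top below 0.14 m and value of joint stop5 above 0.004 m) or (horizontal distance between timer and stop7_top below 0.14 m and value of joint stop3 above 0.004 m))), for 0.1 s.
4. then the last stopper, at the tape's end, is down (((horizontal distance between timer and stop1_top below 0.14 m and value of joint stop7 above 0.004 m) or (horizontal distance between timer and stop7_top below 0.14 m and value of joint stop1 above 0.004 m))), for 0.1 s.
At the end, for the whole second after the job is handed in: all seven stoppers are pushed down (at least 4 of their 6 mm), having gone down in order along the row from the end beside the timer (value of joint each of stop1, stop2, stop3, stop4, stop5, stop6, stop7 above 0.004 m); the robot touches nothing.
It fails at once if the fingers or arm bear on the rack and its stoppers with more than 40 N (contact force between any of the fingers, the arm and rack above 40 N).
It fails at once if the timer, tape roll, petri dish or loose vial is picked up or moved more than 15 mm (distance of any of timer, tape, petri, vial from where it was at the start of the episode above 0.015 m).
It also fails if it takes over 48 s, if anything falls off the work surface, if the arm or the gripper's body presses on something with over 40 N, if the wrist force passes 120 N, or if a joint passes its speed limit or range.

### The arm

A 6-joint arm with a two-finger parallel gripper is mounted at the origin on the work surface; the furniture and walls round the work are solid. World frame = base frame: x ahead of the robot, y to its left, z up, the work surface at z = 0. Lengths are in m, angles in rad, forces in N, time in s.
With the tool pointing down it reaches from about 0.375 to 0.975 m from the base axis. Payload 3.8 kg.
Tool frame: the origin (TCP) lies on the centre line of the jaws, within the pads' length; the fingertips stand 25 mm ahead of it and the grasp point (between the pads) lies 6 mm ahead of it; y points along the fingers, z is the direction in which the jaws open and shut, and the axes are right-handed (so a half turn about y gives the same grasp; the last joint's range is limited). The gripper opens to 85 mm and grips with 20 to 120 N. Pads are 22 mm wide; open, the fingers measure 114 mm over their backs; the gripper's body (76 mm by 85 mm) begins 54 mm behind the grasp point. The pads swing forward as they close: fully open they stand 13 mm farther back than shut.
Start: joints at [-1.157, 0.264, 1.604, -0, 1.274, -0.037], TCP at [0.294, -0.608, 0.256] pointing down, gripper open.
Joint ranges: [-2.63, 2.63], [-0.94, 2.18], [0.31, 2.57], [-1.31, 4.45], [0, 2.66], [-2.55, 2.55]. Speed limits (rad/s): [2.57, 2.57, 3.14, 3.14, 3.14, 3.14].

### API

Orientations are given as a rotation vector (axis times angle).
In Python, from workcell import bot gives the robot as it stands.
- The arm moves only by the shell command python3 -m jog 'ROWS' [FORCE]. ROWS is JSON, a list of rows, each a list of 5 numbers: the shift along the world's x, y, z in mm, then the turn about the world's z in degrees, then the finger opening in mm, from 0 to 85.4. A call has exactly 10 rows; each row is the pose to reach, as a shift and turn from the pose commanded when the call began; what a row does not reach only later rows make up. A row lasts 1/8 s, in which the tool goes at most 62.5 mm and 10.7 degrees, less where a joint would pass 70% of its speed; a pose out of reach is approached as far as the arm can. A call with a gripper value outside its range is refused whole. The fingers move at their own pace and stop on an object; FORCE is the grip in N (left out, the last holds). Time passes only in rows, so rows that repeat a pose let the fingers close, or fill a call up. It gives the time, the measured TCP pose, the force and the opening at its end, in the units of the state.
- bot.read_state(): the state, without advancing time (a new reading comes with each control period).
- bot.read_camera(name): name is "scene" or "top"; returns a dict with "pixels" (420x560x3 uint8, red, green, blue), "fx", "fy", "cx", "cy" (pixels), "R" (3x3) and "t" (3): a world point X has camera coordinates R X + t. Camera axes: x right, y down, z forward; pixel columns grow to the right and rows downward; lengths in m; the calibration is good to about 2 mm. A picture is of the moment at which its call begins. There is no depth.
- bot.finish_job(): hands the job in, once; it reports no verdict.
The state is a dict: "time": time; "q": joint angles; "joint_vel": joint speeds; "joint_torque": joint torques, N m; "tool_pos": TCP position; "tcp_rot": TCP orientation; "wrist_force": force on the tool from outside, world axes, zero at the start; "torque": the same for the moment, N m; "width": opening from 0.0 (shut) to 1.0 (fully open).
Only numpy, scipy, OpenCV 4.12 (cv2) and the standard library are available. Lean on these libraries where they do the work, as an engineer would, in place of code of your own. Each camera call takes 0.05 s, during which the arm holds its last target.

## Working session

There is one attempt and no reset: what is moved stays moved. The work goes in short steps, Python scripts to look and compute and a shell command to move; the robot and the scene stay as the last step left them, time stands still between calls to the robot, and variables do not carry over. Pictures are saved under pics/ and viewed, and the job is handed in when it is done.

```bash
ls; mkdir -p pics; python3 - <<'E'
from workcell import bot
import cv2
s=bot.read_state(); print(s)
for n in("scene","top"):
    c=bot.read_camera(n); cv2.imwrite(f"pics/{n}0.png",c["pixels"][:,:,::-1]); print(n,c["fx"],c["fy"],c["cx"],c["cy"],c["R"],c["t"])
E
```

```text
pics
{'time': 0.0, 'q': array([-1.15689810e+00,  2.64785181e-01,  1.60539694e+00,  2.44977886e-05,
        1.27366792e+00, -3.68736029e-02]), 'joint_vel': array([-0.00043178,  0.00057537,  0.00090897,  0.00080878,  0.00063574,
       -0.00118522]), 'joint_torque': array([-6.25721077e-04, -5.15110660e+01, -3.67324018e+01, -1.57577065e-04,
        1.27899661e-02, -4.28550464e-06]), 'tool_pos': array([ 0.29382005, -0.60694576,  0.25492797]), 'tcp_rot': array([-0.45241111,  1.97368354, -1.96918977]), 'wrist_force': array([-0.51665859, -0.14143917,  0.95295673]), 'torque': array([2.47384883e-05, 3.47584918e-02, 4.79195916e-03]), 'width': 0.9979305758298961}
scene 381.41557718906193 381.41557718906193 274.441727023675 207.48984598238053 [[ 0.55891151 -0.82899547  0.01960717]
 [-0.49363974 -0.3516264  -0.79541101]
 [ 0.66628652  0.43488549 -0.60575315]] [-0.25160467  0.29687266  0.63714447]
top 428.65876867608034 428.65876867608034 278.69635839281005 211.3913562290834 [[ 0.01898487 -0.99954907 -0.02326451]
 [-0.98780462 -0.01515513 -0.15495921]
 [ 0.15453676  0.02592267 -0.9876469 ]] [0.01612749 0.45520581 0.91461842]
```

View pics/scene0.png

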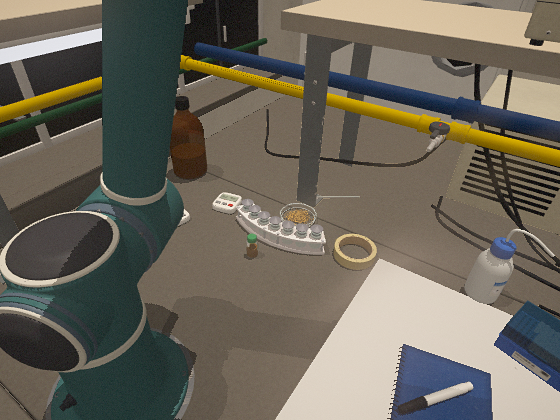

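View pics/top0.png

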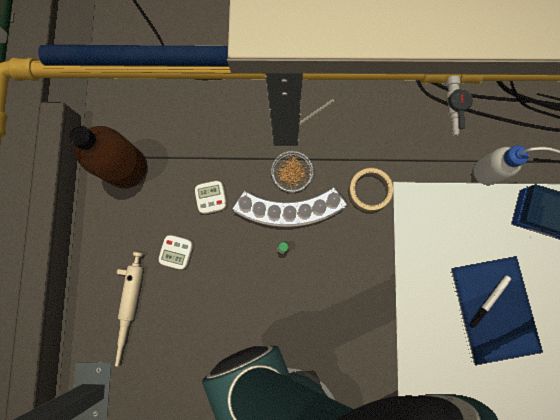

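The timer that counts is at top-view pixel (210,197), the rightmost of the two (the look-alike is at (176,252)). It sits by the left (+y) end of the row, with the tape at (371,190). So the order should be stop7 to stop1. Next I measure the stoppers.

```bash
cat > h.py <<'E'
import numpy as np,cv2
from workcell import bot
def ray(c,u,v,z):
    d=c["R"].T@np.array([(u-c["cx"])/c["fx"],(v-c["cy"])/c["fy"],1]); o=-c["R"].T@c["t"]
    return o+d*(z-o[2])/d[2]
def proj(c,X):
    p=c["R"]@np.array(X)+c["t"]; return np.array([c["fx"]*p[0]/p[2]+c["cx"],c["fy"]*p[1]/p[2]+c["cy"]])
E
python3 - <<'E'
from h import *
from scipy.spatial.transform import Rotation as R
c=bot.read_camera("top"); im=c["pixels"][:,:,::-1].copy()
cv2.imwrite("pics/crop_top.png",cv2.resize(im[140:265,150:410],None,fx=3,fy=3,interpolation=cv2.INTER_CUBIC))
c2=bot.read_camera("scene"); im2=c2["pixels"][:,:,::-1].copy()
cv2.imwrite("pics/crop_scene.png",cv2.resize(im2[180:280,200:390],None,fx=4,fy=4,interpolation=cv2.INTER_CUBIC))
s=bot.read_state();print(R.from_rotvec(s["tcp_rot"]).as_matrix().round(3))
E
```

```text
[[-0.9   -0.001  0.436]
 [-0.436  0.001 -0.9  ]
 [-0.    -1.    -0.001]]
```

View pics/crop_top.png

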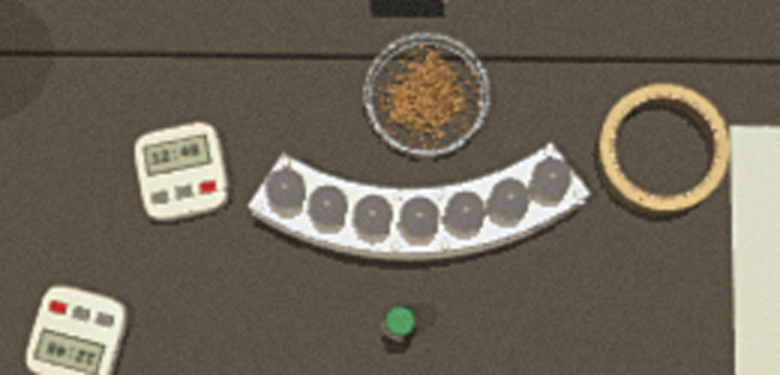

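View pics/crop_scene.png

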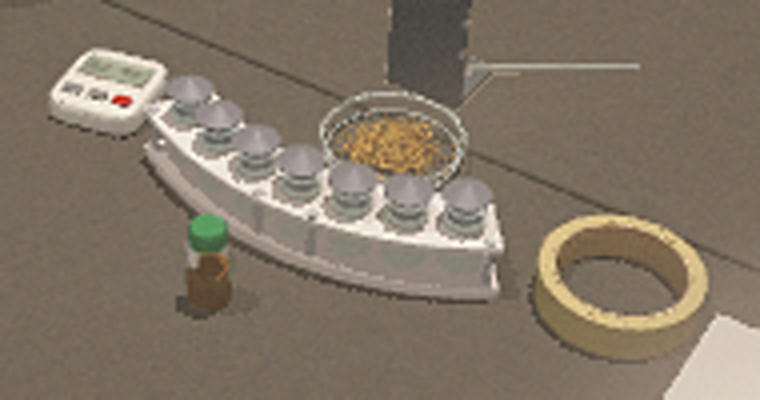

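```bash
python3 - <<'E'
from h import *
from scipy.optimize import least_squares
c=bot.read_camera("top"); im=c["pixels"].astype(int)
for r in range(196,222,2): print(r,[tuple(im[r,x]) for x in (288,289,290)])
hsv=cv2.cvtColor(c["pixels"],cv2.COLOR_RGB2HSV)
b=im[:,:,2]-im[:,:,0]
m=((b>-3)&(im.sum(2)>210)&(im.sum(2)<420)).astype(np.uint8)
m[:180]=0;m[230:]=0;m[:,:230]=0;m[:,350:]=0
m=cv2.morphologyEx(m,cv2.MORPH_OPEN,cv2.getStructuringElement(2,(5,5)))
n,l,st,ce=cv2.connectedComponentsWithStats(m)
o=sorted([(ce[i],st[i]) for i in range(1,n) if st[i][4]>40],key=lambda a:a[0][0])
P=[]
for a,s in o:
    X=ray(c,*a,0.0605); P.append(X[:2]); print(a.round(1),s,X.round(4))
P=np.array(P)
if len(P)==7:
    ang=np.radians(9.6)*np.arange(3,-4,-1); L=np.c_[200-200*np.cos(ang),200*np.sin(ang)]/1e3
    f=lambda p:(L@np.array([[np.cos(p[2]),np.sin(p[2])],[-np.sin(p[2]),np.cos(p[2])]])+p[:2])
    r=least_squares(lambda p:(f(p)-P).ravel(),[.5,0,0]); print(r.x,np.degrees(r.x[2])); print(((f(r.x)-P)*1e3).round(1)); print(f(r.x).round(4))
    im8=cv2.resize(c["pixels"][:,:,::-1][170:240,220:360],None,fx=5,fy=5,interpolation=cv2.INTER_CUBIC)
    c2=bot.read_camera("scene");im9=cv2.resize(c2["pixels"][:,:,::-1][180:260,225:335],None,fx=5,fy=5,interpolation=cv2.INTER_CUBIC)
    for q in f(r.x):
        u=(proj(c,[*q,.067])-[220,170])*5;cv2.circle(im8,tuple(u.astype(int)),3,(0,0,255),-1)
        u=(proj(c2,[*q,.067])-[225,180])*5;cv2.circle(im9,tuple(u.astype(int)),3,(0,0,255),-1)
    cv2.imwrite("pics/chk_top.png",im8);cv2.imwrite("pics/chk_sc.png",im9)
E
```

```text
196 [(np.int64(91), np.int64(82), np.int64(67)), (np.int64(94), np.int64(88), np.int64(75)), (np.int64(90), np.int64(82), np.int64(69))]
198 [(np.int64(92), np.int64(83), np.int64(72)), (np.int64(91), np.int64(84), np.int64(69)), (np.int64(95), np.int64(87), np.int64(74))]
200 [(np.int64(93), np.int64(87), np.int64(72)), (np.int64(91), np.int64(82), np.int64(70)), (np.int64(86), np.int64(76), np.int64(63))]
202 [(np.int64(117), np.int64(114), np.int64(105)), (np.int64(117), np.int64(114), np.int64(105)), (np.int64(129), np.int64(128), np.int64(122))]
204 [(np.int64(242), np.int64(245), np.int64(246)), (np.int64(240), np.int64(242), np.int64(243)), (np.int64(240), np.int64(242), np.int64(244))]
206 [(np.int64(121), np.int64(115), np.int64(111)), (np.int64(120), np.int64(115), np.int64(110)), (np.int64(126), np.int64(118), np.int64(115))]
208 [(np.int64(125), np.int64(119), np.int64(112)), (np.int64(122), np.int64(117), np.int64(112)), (np.int64(121), np.int64(111), np.int64(108))]
210 [(np.int64(123), np.int64(114), np.int64(109)), (np.int64(136), np.int64(130), np.int64(124)), (np.int64(130), np.int64(123), np.int64(120))]
212 [(np.int64(122), np.int64(116), np.int64(112)), (np.int64(149), np.int64(140), np.int64(134)), (np.int64(135), np.int64(128), np.int64(123))]
214 [(np.int64(120), np.int64(114), np.int64(107)), (np.int64(120), np.int64(114), np.int64(107)), (np.int64(122), np.int64(118), np.int64(111))]
216 [(np.int64(122), np.int64(118), np.int64(115)), (np.int64(123), np.int64(114), np.int64(110)), (np.int64(121), np.int64(114), np.int64(112))]
218 [(np.int64(127), np.int64(121), np.int64(112)), (np.int64(123), np.int64(116), np.int64(111)), (np.int64(122), np.int64(115), np.int64(110))]
220 [(np.int64(165), np.int64(153), np.int64(137)), (np.int64(162), np.int64(150), np.int64(133)), (np.int64(159), np.int64(146), np.int64(130))]
```

```bash
python3 - <<'E'
from h import *
from scipy.optimize import least_squares
c=bot.read_camera("top"); im=c["pixels"].astype(int)
g=im[:,:,0]
m=((g>106)&(g<155)&(im[:,:,0]-im[:,:,2]<20)).astype(np.uint8)
m[:180]=0;m[230:]=0;m[:,:230]=0;m[:,350:]=0
m=cv2.morphologyEx(m,cv2.MORPH_OPEN,cv2.getStructuringElement(2,(7,7)))
n,l,st,ce=cv2.connectedComponentsWithStats(m)
o=sorted([(ce[i],st[i]) for i in range(1,n) if st[i][4]>40],key=lambda a:a[0][0])
P=[]
for a,s in o:
    X=ray(c,*a,0.0605); P.append(X[:2]); print(a.round(1),s,X.round(4))
P=np.array(P)
if len(P)==7:
    ang=np.radians(9.6)*np.arange(3,-4,-1); L=np.c_[200-200*np.cos(ang),200*np.sin(ang)]/1e3
    f=lambda p:(L@np.array([[np.cos(p[2]),np.sin(p[2])],[-np.sin(p[2]),np.cos(p[2])]])+p[:2])
    r=least_squares(lambda p:(f(p)-P).ravel(),[.5,0,0]); print(r.x,np.degrees(r.x[2])); print(((f(r.x)-P)*1e3).round(1)); print(f(r.x).round(4))
    im8=cv2.resize(c["pixels"][:,:,::-1][170:240,220:360],None,fx=5,fy=5,interpolation=cv2.INTER_CUBIC)
    c2=bot.read_camera("scene");im9=cv2.resize(c2["pixels"][:,:,::-1][180:260,225:335],None,fx=5,fy=5,interpolation=cv2.INTER_CUBIC)
    for q in f(r.x):
        u=(proj(c,[*q,.067])-[220,170])*5;cv2.circle(im8,tuple(u.astype(int)),3,(0,0,255),-1)
        u=(proj(c2,[*q,.067])-[225,180])*5;cv2.circle(im9,tuple(u.astype(int)),3,(0,0,255),-1)
    cv2.imwrite("pics/chk_top.png",im8);cv2.imwrite("pics/chk_sc.png",im9)
E
```

```text
[245.9 204.9] [240 200  12  10  83] [0.4642 0.0946 0.0605]
[259.5 210.5] [254 206  12  10  81] [0.4524 0.0648 0.0605]
[273.5 213.9] [268 210  12   9  71] [0.4452 0.0344 0.0605]
[289.7 214.5] [284 211  12   8  75] [ 0.4446 -0.0005  0.0605]
[304.4 212.3] [299 208  12   9  80] [ 0.4499 -0.0322  0.0605]
[318.8 208.2] [313 204  13   9  86] [ 0.4594 -0.063   0.0605]
[332.6 199.8] [327 192  12  15 115] [ 0.4782 -0.0928  0.0605]
[4.45237893e-01 1.80283783e-06 6.71976168e-02] 3.8501398369028488
[[-0.7  3.2]
 [-0.4  1.6]
 [ 0.6 -0.9]
 [ 0.7  0.5]
 [ 0.4 -0.8]
 [ 1.4 -1.9]
 [-1.8 -1.6]]
[[ 0.4635  0.0978]
 [ 0.4519  0.0664]
 [ 0.4458  0.0335]
 [ 0.4452  0.    ]
 [ 0.4503 -0.0331]
 [ 0.4608 -0.0649]
 [ 0.4764 -0.0945]]
```

```bash
ls pics
```

```text
chk_sc.png
chk_top.png
crop_scene.png
crop_top.png
scene0.png
top0.png
```

View pics/chk_top.png

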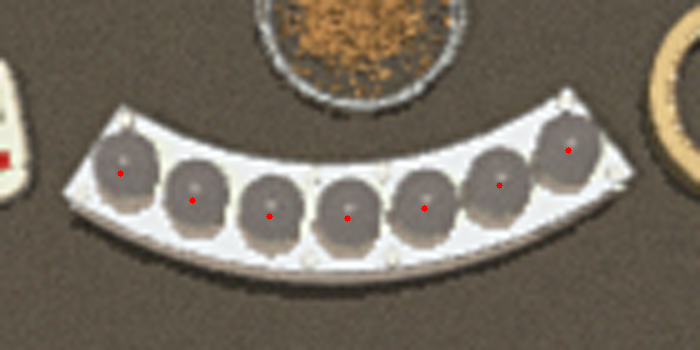

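View pics/chk_sc.png

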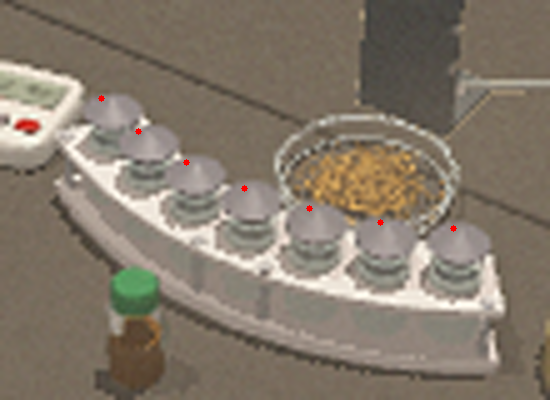

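```bash
cat > fit.py <<'E'
from h import *
from scipy.optimize import least_squares
ang=np.radians(9.6)*np.arange(3,-4,-1); L=np.c_[200-200*np.cos(ang),200*np.sin(ang)]/1e3
f=lambda p:(L@np.array([[np.cos(p[2]),np.sin(p[2])],[-np.sin(p[2]),np.cos(p[2])]])+p[:2])
E
python3 - <<'E'
from fit import *
c=bot.read_camera("top"); S=5
im=cv2.resize(c["pixels"][170:240,220:360],None,fx=S,fy=S,interpolation=cv2.INTER_CUBIC).astype(int)
white=(im.min(2)>185).astype(np.uint8)
# holes of the rack: contours inside
cs,h=cv2.findContours(white,cv2.RETR_CCOMP,cv2.CHAIN_APPROX_NONE)
vis=im[:,:,::-1].astype(np.uint8).copy();o=[]
for k,q in enumerate(cs):
    if cv2.contourArea(q)>1500 and cv2.contourArea(q)<6500:
        x,y,w,hh=cv2.boundingRect(q); o.append((x,y,w,hh)); cv2.drawContours(vis,[q],0,(0,255,0),1)
o.sort();P=[]
for x,y,w,hh in o:
    # pixel coords: resized centre convention
    u=(x+w/2-.5+.5)/S-.5+220
    X=None
    print(x,y,w,hh,u.__round__(2))
cv2.imwrite("pics/v2.png",vis)
# highlights: local max of blurred brightness near expected tip
E
```

```text
0 63 25 132 222.0
161 157 71 83 258.8
235 173 72 87 273.7
```

View pics/v2.png

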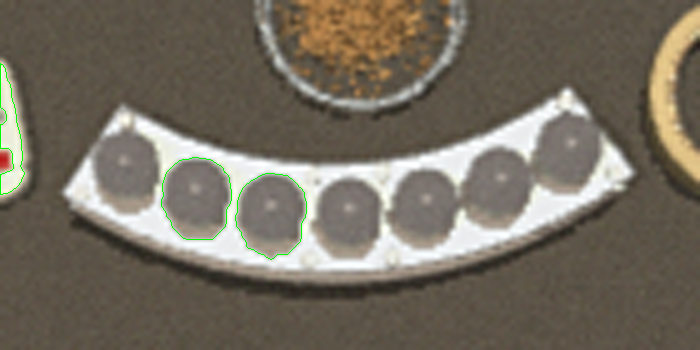

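```bash
python3 - <<'E'
from fit import *
c=bot.read_camera("top"); c2=bot.read_camera("scene"); S=5
g=cv2.cvtColor(c["pixels"],cv2.COLOR_RGB2GRAY)[170:240,220:360]
g=cv2.GaussianBlur(cv2.resize(g,None,fx=S,fy=S,interpolation=cv2.INTER_CUBIC).astype(np.float32),(0,0),3)
seeds=[(128,160),(197,190),(272,208),(348,208),(425,198),(500,177),(570,142)]
P=[];Q=[]
for x,y in seeds:
    w=g[y-12:y+13,x-12:x+13]; j=np.unravel_index(w.argmax(),w.shape); px=(x-12+j[1],y-12+j[0])
    # side edges of the disc along row at tip: dark->white crossings
    u=(px[0]+.5)/S-.5+220; v=(px[1]+.5)/S-.5+170
    row=g[px[1],:]; a=px[0]
    while row[a]<175:a-=1
    b=px[0]
    while row[b]<175:b+=1
    P.append(ray(c,u,v,.067)[:2]); print(px,w.max().round(0),a,b,(a+b)/2)
P=np.array(P); r=least_squares(lambda p:(f(p)-P).ravel(),[.45,0,0]);p=r.x
print(P.round(4).tolist());print(p,np.degrees(p[2]));print(((f(p)-P)*1e3).round(1));print(f(p).round(4))
im8=cv2.resize(c["pixels"][:,:,::-1][170:240,220:360],None,fx=5,fy=5,interpolation=cv2.INTER_CUBIC)
im9=cv2.resize(c2["pixels"][:,:,::-1][180:260,225:335],None,fx=7,fy=7,interpolation=cv2.INTER_CUBIC)
t=np.linspace(0,2*np.pi,60)
for q in f(p):
    u=(proj(c,[*q,.067])-[220,170]+.5)*5;cv2.circle(im8,tuple(u.astype(int)),2,(0,0,255),-1)
    u=(proj(c2,[*q,.067])-[225,180]+.5)*7;cv2.circle(im9,tuple(u.astype(int)),2,(0,0,255),-1)
    for cc,o,ss,im in((c,[220,170],5,im8),(c2,[225,180],7,im9)):
        e=np.array([(proj(cc,[q[0]+.015*np.cos(k),q[1]+.015*np.sin(k),.0590])-o+.5)*ss for k in t]).astype(int); cv2.polylines(im,[e],True,(0,0,255),1)
cv2.imwrite("pics/chk_top2.png",im8);cv2.imwrite("pics/chk_sc2.png",im9)
for nm,(u,v,z) in dict(timer=(210,197,.019),tape=(371,190,.025),petri=(292,172,.014),vial=(283,247,.056)).items(): print(nm,ray(c,u,v,z).round(3))
E
```

```text
(np.int64(123), np.int64(160)) 144.0 91 159 125.0
(np.int64(195), np.int64(188)) 145.0 164 229 196.5
(np.int64(270), np.int64(204)) 145.0 239 305 272.0
(np.int64(348), np.int64(207)) 148.0 316 383 349.5
(np.int64(426), np.int64(198)) 146.0 391 530 460.5
(np.int64(501), np.int64(176)) 148.0 466 591 528.5
(np.int64(571), np.int64(142)) 148.0 536 605 570.5
[[0.4702, 0.0979], [0.4584, 0.0665], [0.4519, 0.0341], [0.4512, 0.0006], [0.4556, -0.0327], [0.4656, -0.0647], [0.4809, -0.0946]]
[4.50931557e-01 3.95427255e-04 5.49197982e-02] 3.146672649256776
[[ 0.2  0.1]
 [ 0.   0.2]
 [-0.  -0.2]
 [-0.2 -0.2]
 [-0.  -0.1]
 [ 0.   0. ]
 [ 0.   0.2]]
[[ 4.703e-01  9.800e-02]
 [ 4.584e-01  6.670e-02]
 [ 4.519e-01  3.390e-02]
 [ 4.509e-01  4.000e-04]
 [ 4.556e-01 -3.280e-02]
 [ 4.656e-01 -6.470e-02]
 [ 4.809e-01 -9.450e-02]]
timer [0.488 0.181 0.019]
tape [ 0.508 -0.182  0.025]
petri [ 0.55  -0.004  0.014]
vial [0.375 0.013 0.056]
```

View pics/chk_top2.png

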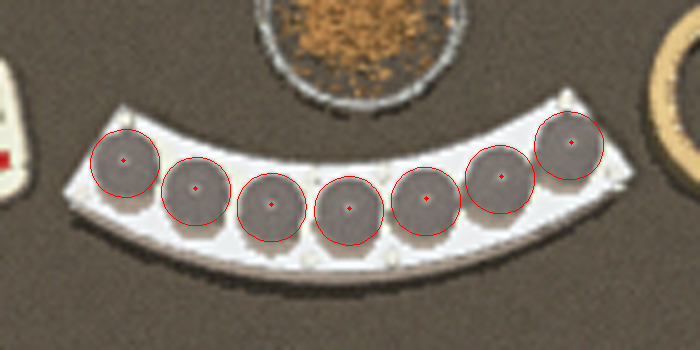

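View pics/chk_sc2.png

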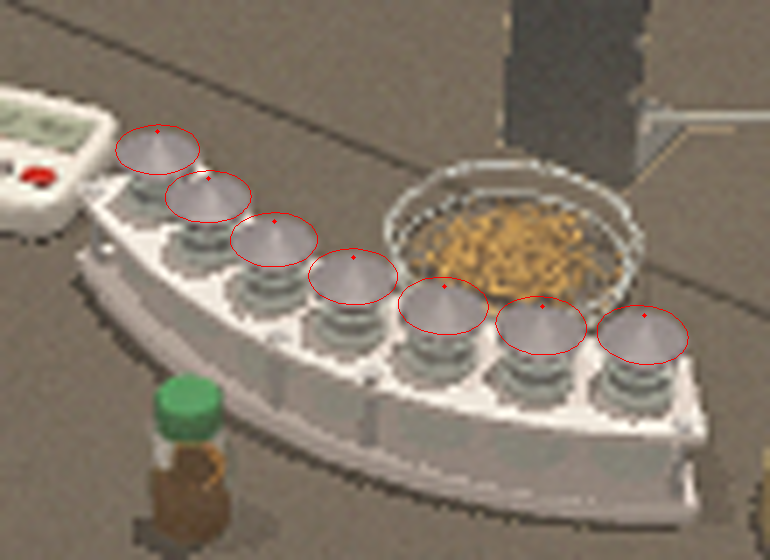

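The circles match the stoppers in both views, with fit residuals up to 0.2 mm. The order stop7 to stop1 is confirmed. Now I transit with the fingers closing.

```bash
python3 -m jog '[[10,30,0,4,0],[25,85,0,12,0],[40,140,0,20,0],[55,200,0,28,0],[70,260,0,36,0],[85,320,0,44,0],[100,380,0,52,0],[115,440,0,60,0],[130,495,0,64,0],[140,540,0,64,0]]' 20; python3 - <<'E'
from h import *
for i in range(1):
    s=bot.read_state();print(s["time"],s["tool_pos"].round(4),s["wrist_force"].round(2),s["width"],s["q"].round(3))
E
```

```text
time: 1.75
tool_pos: [0.4344, -0.0654, 0.2568]
tcp_rot: [-1.207, 1.209, -1.211]
wrist_force: [0.8, -0.5, 0.2]
width: -0.0
1.75 [ 0.4344 -0.0654  0.2568] [ 0.76 -0.49  0.18] -0.00045295537527885677 [-0.206 -0.198  2.079  0.     1.259 -0.205]
```

```bash
python3 -m jog '[[10,45,0,0,0],[24,100,-20,0,0],[36,150,-50,0,0],[36,166,-85,0,0],[36,166,-115,0,0],[36,166,-141,0,0],[36,166,-141,0,0],[36,166,-141,0,0],[36,166,-141,0,0],[36,166,-141,0,0]]'; python3 - <<'E'
from h import *
c=bot.read_camera("scene");cv2.imwrite("pics/s3.png",cv2.resize(c["pixels"][:,:,::-1][110:260,200:340],None,fx=4,fy=4,interpolation=cv2.INTER_CUBIC))
c=bot.read_camera("top");cv2.imwrite("pics/t3.png",cv2.resize(c["pixels"][:,:,::-1][120:260,180:400],None,fx=3,fy=3,interpolation=cv2.INTER_CUBIC))
P=[]
s=bot.read_state();print(s["time"],s["tool_pos"].round(4),s["wrist_force"].round(2))
E
```

```text
time: 3.0
tool_pos: [0.471, 0.0985, 0.1165]
tcp_rot: [-1.206, 1.21, -1.212]
wrist_force: [0.2, 0.0, 0.9]
width: -0.003
3.1 [0.4706 0.0984 0.116 ] [-0.4  -0.22 -0.78]
```

View pics/s3.png

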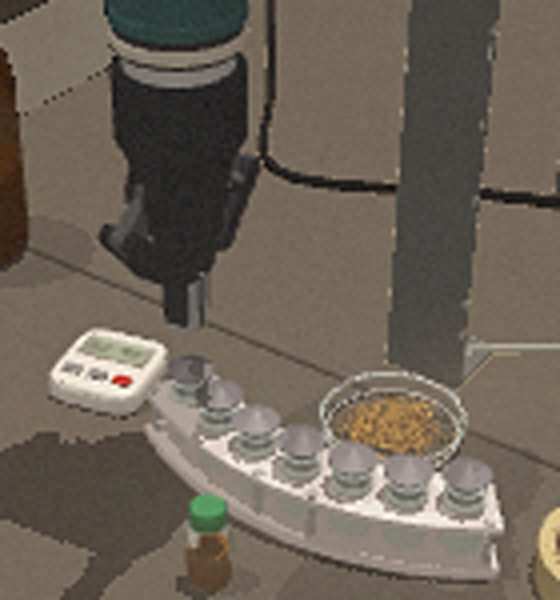

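View pics/t3.png

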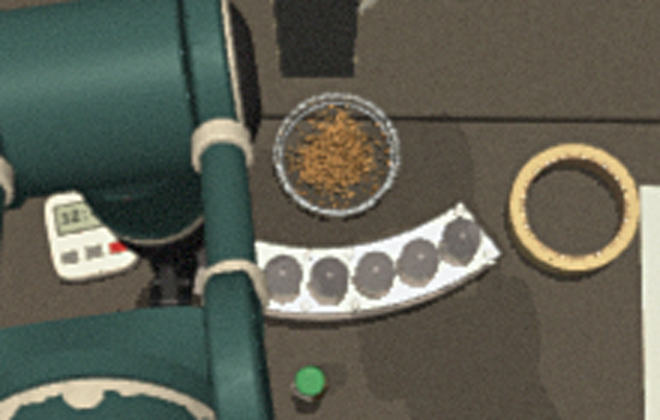

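The fingers are closed and straight above stop7 (scene crop tip at about (190,325), stop7 below at (190,370)). The top view is mostly blocked by the arm. Pressing slowly.

```bash
python3 -m jog '[[0,0,-12,0,0],[0,0,-20,0,0],[0,0,-22,0,0],[0,0,-24,0,0],[0,0,-25,0,0],[0,0,-26,0,0],[0,0,-27,0,0],[0,0,-27,0,0],[0,0,-27,0,0],[0,0,-27,0,0]]'; python3 - <<'E'
from h import *
c=bot.read_camera("scene");cv2.imwrite("pics/s4.png",cv2.resize(c["pixels"][:,:,::-1][130:250,210:310],None,fx=5,fy=5,interpolation=cv2.INTER_CUBIC))
s=bot.read_state();print(s["time"],s["tool_pos"].round(4),s["wrist_force"].round(2))
E
```

```text
time: 4.35
tool_pos: [0.4703, 0.0985, 0.0883]
tcp_rot: [-1.207, 1.211, -1.212]
wrist_force: [-0.1, -0.0, 0.3]
width: 0.0
4.4 [0.4702 0.0985 0.0883] [-0.71  0.3   0.37]
```

View pics/s4.png

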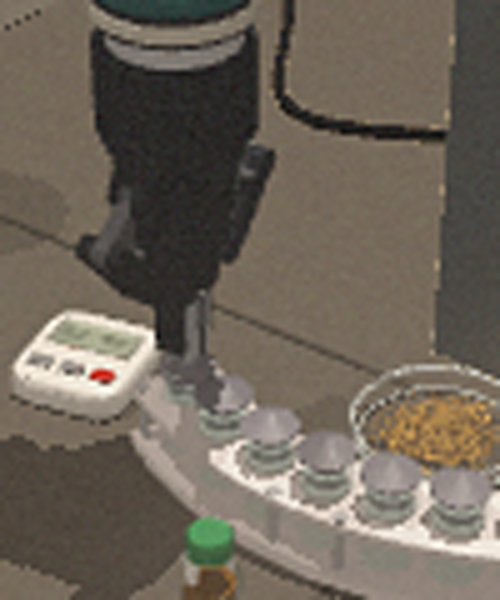

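```bash
python3 -m jog '[[0,0,-0.5,0,0],[0,0,-1,0,0],[0,0,-1,0,0],[0,0,-1.5,0,0],[0,0,-1.5,0,0],[0,0,-2,0,0],[0,0,-2,0,0],[0,0,-2,0,0],[0,0,-2,0,0],[0,0,-2,0,0]]'; python3 - <<'E'
from h import *
s=bot.read_state();print(s["time"],s["tool_pos"].round(4),s["wrist_force"].round(2),s["torque"].round(3))
E
```

```text
time: 5.65
tool_pos: [0.4702, 0.0984, 0.0863]
tcp_rot: [-1.208, 1.211, -1.211]
wrist_force: [-0.6, 0.6, 0.8]
width: 0.001
5.65 [0.4702 0.0984 0.0863] [-0.59  0.59  0.8 ] [ 0.033 -0.029 -0.04 ]
```

```bash
python3 -m jog '[[0,0,-0.2,0,0],[0,0,-0.4,0,0],[0,0,-0.6,0,0],[0,0,-0.8,0,0],[0,0,-1,0,0],[0,0,-1,0,0],[0,0,-1,0,0],[0,0,-1,0,0],[0,0,-1,0,0],[0,0,-1,0,0]]'; python3 - <<'E'
from h import *
s=bot.read_state();print(s["time"],s["tool_pos"].round(4),s["wrist_force"].round(2),s["torque"].round(3))
E
```

```text
time: 6.9
tool_pos: [0.4703, 0.0985, 0.086]
tcp_rot: [-1.208, 1.211, -1.212]
wrist_force: [-1.6, -0.9, 7.4]
width: -0.0
6.9 [0.4703 0.0985 0.086 ] [-1.6  -0.91  7.36] [-0.057  0.407 -0.02 ]
```

Stop7 bottomed out at TCP z of about 86 mm, which puts the tips near 61 mm and agrees with "fully down". The push is 7.4 N at a commanded z of 85 mm. Next is stop6.

```bash
python3 -m jog '[[0,0,14,0,0],[0,0,16,0,0],[-6,-16,16,0,0],[-12,-31,16,0,0],[-12,-31,14,0,0],[-12,-31,8,0,0],[-12,-31,5,0,0],[-12,-31,2.5,0,0],[-12,-31,0.5,0,0],[-12,-31,0.3,0,0]]'; python3 - <<'E'
from h import *
s=bot.read_state();print(s["time"],s["tool_pos"].round(4),s["wrist_force"].round(2),s["torque"].round(3))
c=bot.read_camera("scene");cv2.imwrite("pics/s5.png",cv2.resize(c["pixels"][:,:,::-1][130:250,210:310],None,fx=5,fy=5,interpolation=cv2.INTER_CUBIC))
E
```

```text
time: 8.15
tool_pos: [0.4583, 0.0675, 0.0861]
tcp_rot: [-1.208, 1.211, -1.211]
wrist_force: [-2.2, -2.4, 6.4]
width: 0.002
8.15 [0.4583 0.0675 0.0861] [-2.23 -2.44  6.4 ] [-0.362  0.37  -0.019]
```

View pics/s5.png

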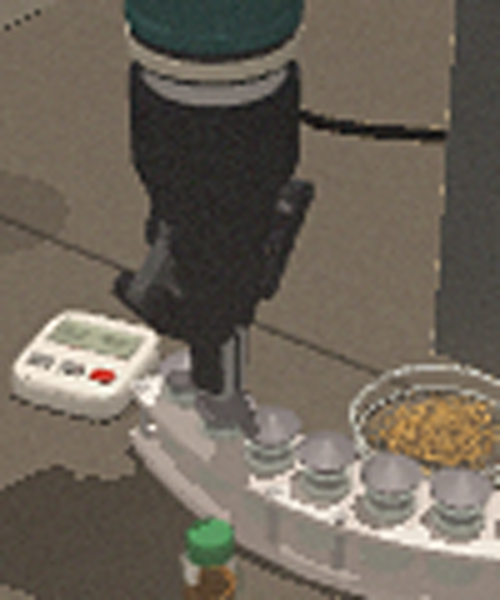

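Stop7, at crop (178,370), now sits low, and stop6 is being pressed with 6.4 N at the same end height. Next are stop5 and then stop4.

```bash
python3 -m jog '[[0,0,14,0,0],[0,0,16,0,0],[-3,-16,16,0,0],[-6,-33,16,0,0],[-6,-33,14,0,0],[-6,-33,8,0,0],[-6,-33,5,0,0],[-6,-33,2.5,0,0],[-6,-33,0.5,0,0],[-6,-33,0,0,0]]'
```

```text
time: 9.45
tool_pos: [0.4521, 0.0345, 0.086]
tcp_rot: [-1.208, 1.211, -1.211]
wrist_force: [-3.5, -1.8, 7.5]
width: 0.001
```

```bash
python3 -m jog '[[0,0,14,0,0],[0,0,16,0,0],[0,-17,16,0,0],[-1,-34,16,0,0],[-1,-34,14,0,0],[-1,-34,8,0,0],[-1,-34,5,0,0],[-1,-34,2.5,0,0],[-1,-34,0.5,0,0],[-1,-34,0,0,0]]'
```

```text
time: 10.7
tool_pos: [0.4512, 0.0008, 0.086]
tcp_rot: [-1.208, 1.212, -1.211]
wrist_force: [-4.0, -0.1, 8.0]
width: -0.002
```

Both bottomed out at TCP z 86 mm with 7.5 to 8 N. Next are stop3, stop2 and stop1.

```bash
python3 -m jog '[[0,0,14,0,0],[0,0,16,0,0],[2,-17,16,0,0],[5,-33,16,0,0],[5,-33,14,0,0],[5,-33,8,0,0],[5,-33,5,0,0],[5,-33,2.5,0,0],[5,-33,0.5,0,0],[5,-33,0,0,0]]'
```

```text
time: 11.95
tool_pos: [0.456, -0.0324, 0.086]
tcp_rot: [-1.209, 1.212, -1.211]
wrist_force: [-3.5, -0.6, 8.2]
width: 0.005
```

```bash
python3 -m jog '[[0,0,14,0,0],[0,0,16,0,0],[5,-16,16,0,0],[10,-32,16,0,0],[10,-32,14,0,0],[10,-32,8,0,0],[10,-32,5,0,0],[10,-32,2.5,0,0],[10,-32,0.5,0,0],[10,-32,0,0,0]]'
```

```text
time: 13.2
tool_pos: [0.4659, -0.0644, 0.086]
tcp_rot: [-1.209, 1.212, -1.211]
wrist_force: [-3.9, -0.5, 9.1]
width: 0.0
```

```bash
python3 -m jog '[[0,0,14,0,0],[0,0,16,0,0],[7,-15,16,0,0],[15,-30,16,0,0],[15,-30,14,0,0],[15,-30,8,0,0],[15,-30,5,0,0],[15,-30,2.5,0,0],[15,-30,0.5,0,0],[15,-30,0,0,0]]'
```

```text
time: 14.45
tool_pos: [0.4809, -0.0945, 0.0861]
tcp_rot: [-1.208, 1.212, -1.211]
wrist_force: [-3.5, -0.1, 8.6]
width: -0.005
```

```bash
python3 -m jog '[[0,0,20,0,0],[0,0,60,0,0],[0,0,110,0,0],[0,0,150,0,0],[-20,-50,165,0,0],[-50,-110,165,0,0],[-80,-170,165,0,0],[-105,-230,165,0,0],[-130,-280,165,0,0],[-130,-280,165,0,0]]'; python3 - <<'E'
from fit import *
p=[.450931,.000395,.05492]
c=bot.read_camera("top");c2=bot.read_camera("scene")
im8=cv2.resize(c["pixels"][:,:,::-1][150:260,170:410],None,fx=3,fy=3,interpolation=cv2.INTER_CUBIC)
im9=cv2.resize(c2["pixels"][:,:,::-1][180:260,225:335],None,fx=7,fy=7,interpolation=cv2.INTER_CUBIC)
t=np.linspace(0,2*np.pi,60)
for q in f(p):
    e=np.array([(proj(c2,[q[0]+.015*np.cos(k),q[1]+.015*np.sin(k),.0530])-[225,180]+.5)*7 for k in t]).astype(int); cv2.polylines(im9,[e],True,(0,0,255),1)
    u=(proj(c2,[*q,.0615])-[225,180]+.5)*7;cv2.circle(im9,tuple(u.astype(int)),2,(0,0,255),-1)
cv2.imwrite("pics/t6.png",im8);cv2.imwrite("pics/s6.png",im9)
s=bot.read_state();print(s["time"],s["tool_pos"].round(4),s["wrist_force"].round(2))
E
```

```text
time: 15.7
tool_pos: [0.3492, -0.3774, 0.2503]
tcp_rot: [-1.206, 1.215, -1.215]
wrist_force: [0.2, 0.4, 0.8]
width: 0.004
15.8 [ 0.3506 -0.3747  0.2501] [ 0.1   0.94 -0.42]
```

View pics/t6.png

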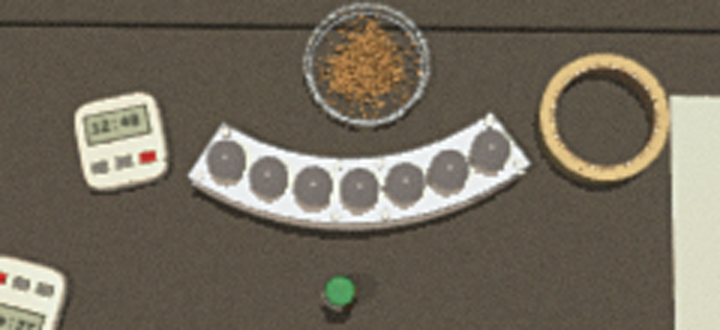

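View pics/s6.png

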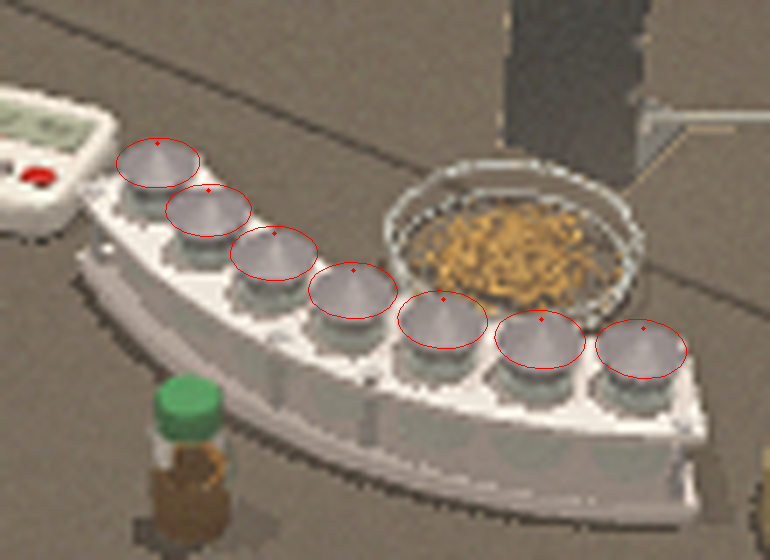

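All seven stoppers now match the outlines drawn for the fully-down height; the first has moved from about row 131 to row 143 in the scene crop. The timer, tape, dish and vial have not moved, and the arm is clear and touching nothing. Handing in.

```bash
python3 -c "
from workcell import bot
print(bot.finish_job())"
```

```text
the job is handed in; nothing more can be done
None
```

All seven stoppers are pressed down in order, from the one beside the timer (stop7) to the one beside the tape roll (stop1). I handed the job in at about 16 s of the 48 s. With the fingers closed, I pressed each stopper to its stop and lifted slightly between them, so the fingertips hopped along the curve instead of sliding.

- **Stoppers:** each press ended at the same height (TCP z about 86 mm, so fingertips about 61 mm above the bench, where fully down is 61.5 mm). In the final scene picture all seven match the outlines drawn for fully down.
- **Force:** the vertical wrist force was 6 to 9 N whenever I read it at the bottom of a press, against the 40 N limit. I read it only at the end of each move, so brief peaks in between were not seen.
- **Other objects:** the timer, tape roll, petri dish and vial showed no visible movement, judged by eye from the before and after pictures. The arm was clear of everything when I handed in.
- **Checks that disagreed:** my first colour-mask fit of the stoppers was off by up to about 3 mm. I replaced it with one based on the tip highlights, with residuals within 0.2 mm. On stop7, the force stayed near zero while it went down and rose only at the bottom, so the expected 2 N of friction never showed.

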